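# Shut and bolt the marble drawer

### The job

The wind is getting up: with the fingertips, push the open drawer of glass marbles fully shut, flush with the front of its white unit, and only then push that unit's sliding bolt by its upright nub to the far end of its slot (the right, seen from the robot), so that its tongue bars the drawer. Push only: do not grip the drawer or the nub and do not reach into the drawer. The clothes-peg drawer beside it is in use, so leave it open with its bolt as it is, and leave everything else standing where it is.

Things in the scene. Friction and masses are not known exactly. Their poses are not given: they have to be found in the camera images.
- marble_unit: White plastic unit with the drawer of glass marbles, left or right of its twin on a low white shelf, 10 mm apart. 170 mm wide (y), 210 deep (x), 110 tall, fixed. Origin centre of underside; x to the back, y left seen from the robot. Front face at x = -105 mm, roof at z = 110 mm. Front: solid stile at y = 45 to 85 mm, drawer front to the right of it.
- peg_unit: The other unit, identical but for clothes pegs in its drawer. 170 mm wide (y), 210 deep (x), 110 tall, fixed. Origin centre of underside; x to the back, y left seen from the robot. Front face at x = -105 mm, roof at z = 110 mm. Not to be changed.
- marble_front (a point): Point on the outer face of the marble drawer's front panel, half-way across, 20 mm below its top edge; moves with the drawer. Panel without handle, 120 mm wide, 86 tall, 10 thick, top edge 12 mm below the roof; the tray with the marbles behind it is not to be touched. Shut, this point is at (-105, -18.5, 78) mm in the unit's frame.
- marble_drawer (a joint): How far the marble drawer is out, m: 0 = shut and flush (a hard stop), up to 0.125; opens towards the unit's -x. About 2.5 N of friction; stays where it is left.
- marble_nub (a point): Centre of the grey upright nub of the marble unit's bolt: 20 mm (x) by 14 (y) by 26 tall, at x = -85 mm in the unit, y = 65 mm unbolted and 20 mm bolted, top 30 mm above the roof; moves with the bolt. It stands on a carriage 36 x 26 mm, 5 mm thick: keep tips over 6 mm above the roof. A tongue hangs 7 mm before the unit's front. Push its left face; fingers on both sides count as gripping.
- marble_bolt (a joint): How far the marble unit's bolt is slid, m: 0 = left end, over the stile (unbolted), 0.045 = right end (hard stop), tongue in front of the drawer; it grows towards the unit's -y. About 2 N of friction; stays where it is left.
- peg_front (a point): The same point on the front of the clothes-peg drawer, to be left where it is.
- peg_nub (a point): Centre of the nub of the peg unit's bolt, to be left where it is.
- jar: Green ceramic jar with a cork-like stopper, 84 mm across, 128 mm tall, beside the shelf. Origin under its centre.
- bowl: Steel bowl of jacks, 92 mm across, 42 mm tall, standing on the roofs of the units towards the back. Origin under its centre.
- crate: Small plywood crate 150 x 110 x 70 mm beside the shelf. Origin under its centre.
- ball_center (a point): Centre of the orange silicone ball, 60 mm across, lying in the crate.
- mug: White mug 76 mm across, 85 mm tall. Origin under its centre.
- bottle: Bottle 60 mm across, 150 mm tall. Origin under its centre.
- brush: Brush 200 mm long lying on the table in front of the drawers. Origin under its middle.

How it is judged:
On the way, in this order (a step that is already met when the one before it is completed fails the run):
1. the marble drawer is pushed fully shut (value of joint marble_drawer below 0.005 m), for 0.2 s.
2. the marble unit's bolt is slid fully across (value of joint marble_bolt above 0.04 m), for 0.2 s.
At the end, for the whole second after the job is handed in: The marble drawer is shut to within 5 mm and its bolt slid at least 40 of its 45 mm; the peg drawer and its bolt are within 10 mm of where they were, and jar, bowl, crate, mug, bottle and brush within 20 mm (the ball in the crate within 40 mm) (value of joint marble_drawer below 0.005 m and value of joint marble_bolt above 0.04 m and velocity of joint marble_drawer below 0.01 m/s and distance of each of peg_front, peg_nub from where it was at the start of the episode below 0.01 m and distance of each of jar, bowl, crate, mug, bottle, brush from where it was at the start of the episode below 0.02 m and distance of ball_center from where it was at the start of the episode below 0.04 m); the robot touches nothing.
It fails at once if the bolt was slid over while the marble drawer was still open (value of joint marble_bolt above 0.015 m and value of joint marble_drawer above 0.008 m).
It fails at once if the nub was gripped instead of pushed (contact force between the fingers and marble_bolt_c2 above 1.5 N and contact force between the fingers and marble_bolt_c3 above 1.5 N).
It fails at once if the fingers reached into the marble drawer or gripped its front (contact force between the fingers and marble_drawer_c1 above 1 N or contact force between the fingers and marble_drawer_c2 above 1 N or contact force between the fingers and marble_drawer_c3 above 1 N or contact force between the fingers and marble_drawer_c4 above 1 N or contact force between the fingers and marble_drawer_c5 above 1 N or contact force between the fingers and marble_drawer_c6 above 1 N).
It fails at once if the peg drawer or its bolt was moved (distance of any of peg_front, peg_nub from where it was at the start of the episode above 0.01 m).
It fails at once if a bystander was lifted, pushed or knocked (distance of any of jar, bowl, crate, mug, bottle, brush from where it was at the start of the episode above 0.02 m or distance of ball_center from where it was at the start of the episode above 0.04 m).
It also fails if it takes over 48 s, if anything falls off the work surface, if the arm or the gripper's body presses on something with over 40 N, if the wrist force passes 120 N, or if a joint passes its speed limit or range.

### The arm

A 7-joint arm with a two-finger parallel gripper is mounted at the origin on the work surface. World frame = base frame: x ahead of the robot, y to its left, z up, the work surface at z = 0. Lengths are in m, angles in rad, forces in N, time in s.
With the tool pointing down it reaches from about 0.425 to 0.95 m from the base axis. Payload 4.7 kg.
Tool frame: the origin (TCP) lies at the very end of the fingers, on their centre line; the grasp point (between the pads) lies 19 mm behind it; z points along the fingers, y is the line along which they close (so a half turn about z gives the same grasp; the last joint's range is limited). The gripper opens to 87 mm and grips with 3 to 60 N. Pads are 19 mm wide; open, the fingers measure 117 mm over their backs; the gripper's body (75 mm by 190 mm) begins 51 mm behind the grasp point.
Start: joints at [1.242, 0.469, -0.049, 1.532, 0.024, 1.141, -0.082], TCP at [0.199, -0.645, 0.195] pointing down, gripper open.
Joint ranges: [-2.59, 2.59], [-0.33, 1.99], [-1.39, 1.29], [0.1, 2.45], [-1.04, 4.18], [0.21, 1.99], [-2.66, 2.66]. Speed limits (rad/s): [2.57, 2.57, 3.14, 3.14, 3.14, 3.14, 3.14].

### API

Orientations are given as a 3x3 rotation matrix whose columns are the frame's x, y, z axes.
In Python, from workcell import bot, camera, camera_info, job, nets gives the robot as it stands.
- The arm moves only by the tool move_arm, never from a script. Its argument "steps" is a list of rows, each an object with "travel": the shift along the world's x, y, z in cm, a list of three; "roll": the turn about the world's z in degrees; "claw": the finger opening in cm, from 0 to 8.7. A call has 1 to 8 rows; each row shifts and turns the commanded pose from where the row before left it; what a row does not reach is not made up. A row lasts 1/10 s, in which the tool goes at most 50 mm and 8.59 degrees, less where a joint would pass 70% of its speed; a pose out of reach is approached as far as the arm can. A call with a gripper value outside its range is refused whole. The fingers move at their own pace and stop on an object; "force" is the grip in N (left out, the last holds). Time passes only in rows, so rows that do not move let the fingers close. It gives the time, the measured TCP pose, the force, the opening and the grip force at its end, in the units of the state.
- bot.get_obs(): the state, without advancing time (a new reading comes with each control period).
- camera(name): name is "scene" or "side" or "wrist"; returns (picture, depth): 420x560x3 uint8, red, green, blue; 420x560 float32, m along the optical axis (not along the pixel's ray), 0 where there is no reading.
- camera_info(name): a dict with "K" (3x3 intrinsics, pixels), "dist_coeffs" ([k1, k2, p1, p2, k3] as OpenCV has them; the pictures are not rectified), "extrinsics" (4x4, takes a point from camera to world coordinates). Camera axes: x right, y up, looking along -z (the intrinsics and any distortion apply to the point x, -y, -z); pixel columns grow to the right and rows downward; lengths in m; the calibration is good to about 2 mm. A picture is of the moment at which its call begins: read the wrist's pose just before it. camera_info takes no time and is no camera call; for the wrist camera it gives the pose at the moment of the call.
- job.sign_off(): hands the job in; it is judged then, once.
Trained networks look in the newest picture that a camera, given by its name, has taken for a name from the list of things; names that differ only in an ending like _2 or _b are one class to them, and where a whole thing is asked for, a point or a joint stands for the part that bears it (a point fixed in the world has none). Each returns a list of dicts, best first, with "p" (0 to 1); they miss things now and then, are a little off and sometimes report something else, mostly with a low value. They report only what shows in the picture. A call takes as long as a camera call.
- nets.look_for(camera, name): "rect" ([left, top, right, bottom] in pixels, round what is visible of it).
- nets.silhouettes(camera, name): "pixels" (420x560 bool, what is visible of it) and "rect" ([left, top, right, bottom] in pixels, round what is visible of it).
The state is a dict: "time": time; "joints": joint angles; "joint_velocities": joint speeds; "tau": joint torques, N m; "ee_pos": TCP position; "eef_rot": TCP orientation; "ft_force": force on the tool from outside, world axes, zero at the start; "moment": the same for the moment, N m; "grip_width": finger opening in m; "grasp_force": force on a finger pad.
Only numpy, scipy, OpenCV 4.12 (cv2) and the standard library are available. Lean on these libraries where they do the work, as an engineer would, in place of code of your own. Each camera call takes 0.05 s, during which the arm holds its last target. There are 200 camera calls.

## Working session

There is one attempt and no reset: what is moved stays moved. The work goes in short steps, Python scripts to look and compute and a tool call to move; the robot and the scene stay as the last step left them, time stands still between calls to the robot, and variables do not carry over. Pictures are saved under pics/ and viewed, at most 10 in all, crops included, and the job is handed in when it is done.

Besides the shell and the picture viewer there is one more tool, called by a JSON object that holds its "api" and its "payload". move_arm: Moves the arm, as the interface text tells. Its arguments: {"type":"object","properties":{"steps":{"type":"array","items":{"type":"object","properties":{"travel":{"type":"array","items":{"type":"number"}},"roll":{"type":"number"},"claw":{"type":"number"}}}},"force":{"type":"number"}},"required":["steps"]}

```bash
mkdir -p pics; cat > h.py <<'E'
import numpy as np, cv2
from workcell import bot, camera, camera_info, job, nets
def cloud(name,depth,info):
    K=np.array(info["K"]);d=np.array(info["dist_coeffs"],float);E=np.array(info["extrinsics"])
    h,w=depth.shape
    uv=np.stack(np.meshgrid(np.arange(w),np.arange(h)),-1).reshape(-1,1,2).astype(np.float64)
    n=cv2.undistortPoints(uv,K,d).reshape(h,w,2)
    P=np.stack([n[...,0]*depth,-n[...,1]*depth,-depth],-1)
    W=P@E[:3,:3].T+E[:3,3]
    W[depth<=0]=np.nan
    return W
def snap(name,fn=None):
    info=camera_info(name);p,d=camera(name)
    if fn: cv2.imwrite('pics/'+fn,p[...,::-1])
    return p,cloud(name,d,info)
E
python3 - <<'E'
from h import *
names=["marble_unit","peg_unit","marble_front","marble_nub","peg_front","peg_nub","jar","bowl","crate","mug","bottle","brush"]
for c in ["scene","side"]:
    p,W=snap(c,c+'1.png'); np.save(c+'.npy',W)
    print(c,np.round(camera_info(c)["extrinsics"],2).tolist())
    for n in names:
        r=nets.silhouettes(c,n)
        for q in r[:2]:
            m=q["pixels"]; X=W[m]; X=X[~np.isnan(X[:,0])]
            if len(X): print(n,round(q["p"],2),np.round(q["rect"]),np.round(np.median(X,0),3),np.round(np.percentile(X,3,axis=0),3),np.round(np.percentile(X,97,axis=0),3))
print(bot.get_obs()["time"],bot.get_obs()["eef_rot"])
E
```

```text
scene [[0.88, -0.33, 0.35, 0.97], [0.48, 0.61, -0.63, -0.62], [-0.0, 0.72, 0.69, 0.85], [0.0, 0.0, 0.0, 1.0]]
marble_unit 0.97 [202. 226. 358. 343.] [ 0.71  -0.135  0.128] [ 0.538 -0.193  0.034] [ 0.833 -0.016  0.132]
marble_unit 0.22 [157. 226. 232. 247.] [ 0.362 -0.05   0.017] [ 0.291 -0.08   0.001] [ 0.457 -0.02   0.021]
peg_unit 0.84 [234. 179. 377. 255.] [0.637 0.071 0.129] [ 0.506 -0.02   0.037] [0.796 0.167 0.134]
marble_front 0.66 [201. 237. 254. 308.] [ 0.559 -0.146  0.065] [ 0.53  -0.203  0.035] [ 0.624 -0.081  0.118]
marble_front 0.35 [236. 180. 372. 253.] [0.637 0.069 0.129] [ 0.506 -0.02   0.038] [0.796 0.165 0.135]
marble_nub 0.48 [264. 226. 278. 244.] [ 0.63  -0.049  0.138] [ 0.608 -0.059  0.127] [ 0.643 -0.031  0.161]
peg_front 0.66 [235. 191. 281. 248.] [0.526 0.039 0.069] [ 0.502 -0.026  0.034] [0.571 0.097 0.118]
peg_front 0.58 [203. 242. 257. 308.] [ 0.559 -0.144  0.065] [ 0.527 -0.203  0.034] [ 0.625 -0.08   0.118]
peg_nub 0.53 [285. 180. 302. 194.] [0.599 0.123 0.142] [0.579 0.115 0.133] [0.61  0.133 0.161]
jar 0.87 [209. 334. 258. 391.] [ 0.706 -0.326  0.09 ] [
[... 1706 characters left out ...]
136] [ 0.604 -0.057  0.12 ] [ 0.638 -0.031  0.161]
crate 0.71 [195. 258. 281. 336.] [0.591 0.28  0.036] [0.518 0.229 0.001] [0.668 0.344 0.071]
mug 0.78 [311. 267. 346. 323.] [0.406 0.228 0.052] [0.362 0.172 0.003] [0.441 0.255 0.086]
bottle 0.77 [340. 117. 360. 171.] [ 0.506 -0.286  0.078] [ 0.482 -0.311  0.006] [ 0.535 -0.274  0.149]
bottle 0.68 [288. 147. 335. 201.] [ 0.577 -0.143  0.063] [ 0.519 -0.199  0.031] [ 0.64  -0.072  0.118]
brush 0.74 [329. 225. 409. 244.] [ 0.358 -0.036  0.016] [ 0.288 -0.072 -0.   ] [ 0.468 -0.011  0.022]
1.3 [[ 9.55375283e-01  2.95394760e-01  7.04572849e-05]
 [ 2.95394761e-01 -9.55375285e-01 -1.09535579e-05]
 [ 6.40775250e-05  3.12774713e-05 -9.99999997e-01]]
```

```bash
python3 - <<'E'
from h import *
import numpy as np,cv2
for c in ["scene","side"]:
    W=np.load(c+'.npy'); 
    m=(W[...,2]>.118)&(W[...,2]<.137)&(W[...,0]>.5)&(W[...,0]<.9)&(abs(W[...,1])<.25)
    z=np.median(W[m][:,2]); m&=abs(W[...,2]-z)<.004
    k=cv2.morphologyEx(m.astype(np.uint8),cv2.MORPH_OPEN,np.ones((3,3)))
    P=W[k>0][:,:2].astype(np.float32)
    r=cv2.minAreaRect(P); print(c,z,r)
    a=np.deg2rad(10.5);
    for a in np.deg2rad([8,9,10,11,12]):
        R=np.array([[np.cos(a),np.sin(a)],[-np.sin(a),np.cos(a)]]); Q=P@R.T
        lo,hi=np.percentile(Q,[.7,99.3],axis=0); print(round(np.rad2deg(a)),lo,hi,(hi-lo),R.T@((lo+hi)/2))
    # nubs top
    t=(W[...,2]>z+.024)&(W[...,2]<z+.034)&(W[...,0]<.68)&(W[...,0]>.55)&(abs(W[...,1])<.2)
    for s in (W[...,1]<.04,W[...,1]>.04): print('nub',(t&s).sum(),W[t&s].mean(0))
a=cv2.imread('pics/scene1.png')[140:400,130:400]; b=cv2.imread('pics/side1.png')[90:350,160:430]
cv2.imwrite('pics/both.png',cv2.resize(np.hstack([a,b]),(800,385),interpolation=cv2.INTER_CUBIC))
E
```

```text
scene 0.12975047182187238 ((0.7106576561927795, -0.0007924884557723999), (0.20963570475578308, 0.35392996668815613), 10.90828800201416)
8 [ 0.6005335 -0.2761966] [0.81183865 0.07102323] [0.21130515 0.34721984] [ 0.71359082 -0.00330621]
9 [ 0.59974696 -0.28771153] [0.80795396 0.05833451] [0.208207   0.34604604] [ 0.71312613 -0.00317004]
10 [ 0.59791015 -0.29936827] [0.8042392 0.0461386] [0.20632905 0.34550687] [ 0.71241021 -0.00295093]
11 [ 0.59501695 -0.31139452] [0.80115218 0.03406134] [0.20613523 0.34545586] [ 0.71171761 -0.00291808]
12 [ 0.59147302 -0.32375221] [0.79867537 0.02140304] [0.20720236 0.34515525] [ 0.71131612 -0.003357  ]
nub 58 [ 0.63313864 -0.04488063  0.15891127]
nub 44 [0.59923558 0.12764358 0.15884002]
side 0.1292777382448178 ((0.7096008062362671, -0.0013010799884796143), (0.21127010881900787, 0.35609710216522217), 10.882411003112793)
8 [ 0.59541576 -0.2710864 ] [0.80751016 0.07641182] [0.2120944  0.34749822] [0.7081831  0.00123476]
9 [ 0.59488824 -0.28316325] [0.80380776 0.06354919] [0.20891953 0.34671243] [0.70791547 0.00094701]
10 [ 0.59431126 -0.29529021] [0.80083697 0.05096194] [0.20652571 0.34625215] [0.70818997 0.00082429]
11 [ 0.59260496 -0.30759849] [0.79864973 0.03866651] [0.20604477 0.346265  ] [0.70850403 0.00073648]
12 [ 0.5900307 -0.3197317] [0.79736206 0.02674307] [0.20733136 0.34647478] [0.70899533 0.00093452]
nub 44 [ 0.63084582 -0.04124171  0.1585229 ]
nub 58 [0.59737923 0.13173785 0.15854193]
```

View pics/both.png

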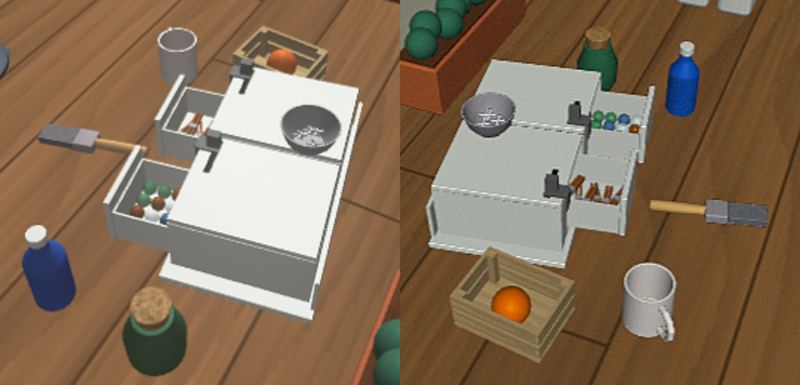

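```bash
python3 - <<'E'
from h import *
a=np.deg2rad(10.85);ex=np.array([np.cos(a),np.sin(a)]);ey=np.array([-ex[1],ex[0]])
c=np.array([.7101,-.001])-.09*ey
f=lambda x,y:np.round(c+x*ex+y*ey,4)
print('c',c,'shut',f(-.105,-.0185),'nub',f(-.085,.065))
for n in ["scene","side"]:
    W=np.load(n+'.npy');d=W[...,:2]-c;x=d@ex;y=d@ey;z=W[...,2]
    for lo,hi,k in((-.075,.04,'m'),(.105,.22,'p')):
        m=(y>lo)&(y<hi)&(z>.09)&(z<.122)&(x<-.12)&(x>-.26)
        print(n,k,m.sum(),np.percentile(x[m],[1,5,20,50]),'top',np.percentile(x[m&(z>.112)],[5,50,95]),y[m].min(),y[m].max())
E
```

```text
c [ 0.72704146 -0.0893911 ] shut [ 0.6274 -0.1273] nub [ 0.6313 -0.0416]
scene m 547 [-0.20440845 -0.20318232 -0.19859149 -0.19551689] top [-0.2039138  -0.19885691 -0.19497898] -0.07491470155284 0.03923735141068861
scene p 367 [-0.19898092 -0.19719893 -0.19292309 -0.18975754] top [-0.19863488 -0.19319046 -0.1892462 ] 0.10512713743116835 0.21898563039956295
side m 235 [-0.20749161 -0.20728148 -0.20543507 -0.19910482] top [-0.20718285 -0.20270893 -0.1979368 ] -0.07467330632592865 0.039933201307581725
side p 291 [-0.20114383 -0.2010048  -0.19957806 -0.19331968] top [-0.20094698 -0.19646756 -0.19162431] 0.10504264045017933 0.21999110995999643
```

{"api": "move_arm", "payload": {"steps": [{"travel":[3,5,1],"roll":-3,"claw":0},{"travel":[3,4,0],"roll":-3.4,"claw":0},{"travel":[3,4,0],"claw":0},{"travel":[3,4,0],"claw":0},{"travel":[3,4,0],"claw":0},{"travel":[3,4,0],"claw":0},{"travel":[2,4,0],"claw":0},{"travel":[2,4,0],"claw":0}]}}

```text
invalid input at $.steps[2]: expected keys travel, roll, claw
```

{"api": "move_arm", "payload": {"steps": [{"travel":[2,3.5,1],"roll":-3.2,"claw":0},{"travel":[2.4,4,0],"roll":-3.2,"claw":0},{"travel":[2.4,4,0],"roll":0,"claw":0},{"travel":[2.4,4,0],"roll":0,"claw":0},{"travel":[2.4,4,0],"roll":0,"claw":0},{"travel":[2.4,4,0],"roll":0,"claw":0},{"travel":[2.4,4,0],"roll":0,"claw":0},{"travel":[2.4,4,0],"roll":0,"claw":0}]}}

```text
time: 2.1
ee_pos: [0.3882, -0.3283, 0.2055]
eef_rot: [[0.982, 0.187, 0.001], [0.187, -0.982, -0.001], [0.001, 0.001, -1.0]]
ft_force: [0.9, 0.3, -0.5]
grip_width: 0.0312
grasp_force: 0.0
```

{"api": "move_arm", "payload": {"steps": [{"travel":[2.4,4,0],"roll":0,"claw":0},{"travel":[2.4,4,0],"roll":0,"claw":0},{"travel":[2.4,4,0],"roll":0,"claw":0},{"travel":[2.4,4,0],"roll":0,"claw":0},{"travel":[1,1.6,0],"roll":0,"claw":0},{"travel":[0,0,0],"roll":0,"claw":0},{"travel":[0,0,0],"roll":0,"claw":0}]}}

```text
time: 2.8
ee_pos: [0.4932, -0.1544, 0.2051]
eef_rot: [[0.982, 0.187, -0.0], [0.187, -0.982, -0.001], [-0.0, 0.001, -1.0]]
ft_force: [-0.1, -0.1, 0.6]
grip_width: 0.0003
grasp_force: 0.0
```

{"api": "move_arm", "payload": {"steps": [{"travel":[0,0,-4],"roll":0,"claw":0},{"travel":[0,0,-4],"roll":0,"claw":0},{"travel":[0,0,-2.2],"roll":0,"claw":0},{"travel":[0,0,0],"roll":0,"claw":0},{"travel":[0.98,0.19,0],"roll":0,"claw":0},{"travel":[0.98,0.19,0],"roll":0,"claw":0},{"travel":[0.98,0.19,0],"roll":0,"claw":0},{"travel":[0.98,0.19,0],"roll":0,"claw":0}]}}

```text
time: 3.6
ee_pos: [0.5346, -0.1462, 0.1044]
eef_rot: [[0.982, 0.187, 0.003], [0.187, -0.982, -0.001], [0.002, 0.001, -1.0]]
ft_force: [-0.8, -0.1, 0.2]
grip_width: 0.0007
grasp_force: 0.0
```

```bash
python3 - <<'E'
from h import *
p,W=snap('scene'); p2,W=snap('side')
cv2.imwrite('pics/c2.png',cv2.resize(np.hstack([p[160:340,150:400],p2[80:260,160:410]]),(800,288),interpolation=cv2.INTER_CUBIC)[...,::-1])
print(bot.get_obs()["ft_force"])
E
```

```text
[-0.08422701 -0.44142226  0.04792634]
```

View pics/c2.png

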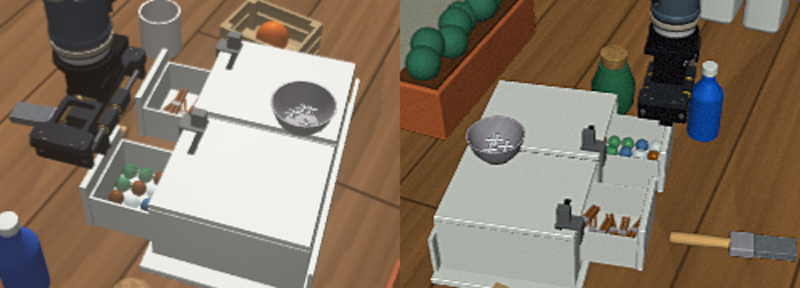

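```bash
cat >> h.py <<'E'
a=np.deg2rad(10.85);ex=np.array([np.cos(a),np.sin(a)]);ey=np.array([-ex[1],ex[0]])
c=np.array([.7101,-.001])-.09*ey
def fronts():
  for n in ["scene","side"]:
    p,W=snap(n);d=W[...,:2]-c;x=d@ex;y=d@ey;z=W[...,2]
    for lo,hi,k in((-.075,-.045,'m'),(.105,.22,'p')):
        m=(y>lo)&(y<hi)&(z>.112)&(z<.121)&(x<-.1)&(x>-.26)
        print(n,k,m.sum(),np.round(np.percentile(x[m],[5,50,95]),4) if m.sum() else '')
  q=bot.get_obs();d=q["ee_pos"][:2]-c;print('tcp',d@ex,d@ey,q["ee_pos"],q["ft_force"])
E
python3 -c "
from h import *
fronts()"
```

```text
scene m 58 [-0.2033 -0.1982 -0.1953]
scene p 144 [-0.1984 -0.1932 -0.1895]
side m 0 
side p 142 [-0.2009 -0.1965 -0.1916]
tcp -0.2014563927292351 -0.01911977442887029 [ 0.53278551 -0.14609092  0.10325299] [-0.14395539  1.25054172 -0.94107911]
```

```bash
python3 - <<'E'
from h import *
p,W=snap('wrist','w1.png'); p2,W2=snap('side')
q=cv2.resize(p2[100:200,280:380],(420,420),interpolation=cv2.INTER_CUBIC)
cv2.imwrite('pics/c3.png',cv2.resize(np.hstack([p,q]),(800,343))[...,::-1])
for i in range(4): o=bot.get_obs();print(o["ee_pos"],o["ft_force"],o["time"])
E
```

```text
[ 0.53214659 -0.14632815  0.10309931] [-0.11902395 -0.7285999  -0.43467423] 3.9
[ 0.53214659 -0.14632815  0.10309931] [-0.11902395 -0.7285999  -0.43467423] 3.9
[ 0.53214659 -0.14632815  0.10309931] [-0.11902395 -0.7285999  -0.43467423] 3.9
[ 0.53214659 -0.14632815  0.10309931] [-0.11902395 -0.7285999  -0.43467423] 3.9
```

View pics/c3.png

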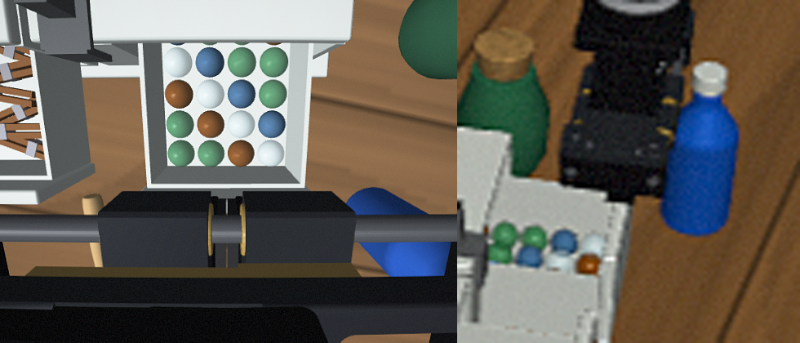

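```bash
python3 - <<'E'
from h import *
p,W=snap('wrist');d=W[...,:2]-c;x=d@ex;y=d@ey;z=W[...,2]
for r in range(170,275,6): print(r,[ (round(x[r,q],3),round(y[r,q],3),round(z[r,q],3)) for q in (200,276,282,288,365)])
m=(z>.11)&(z<.123)&(x>-.3)&(x<-.12); print(m.sum(),np.nanpercentile(x[m],[3,50,97]))
# roof front edge, nub
m=(z>.124)&(z<.136)&(abs(y)<.06);print('roof',m.sum(),np.nanpercentile(x[m],[1,5,50]),np.nanmedian(z[m]))
E
```

```text
170 [(np.float64(-0.17), np.float64(0.035), np.float64(0.044)), (np.float64(-0.171), np.float64(-0.018), np.float64(0.035)), (np.float64(-0.171), np.float64(-0.022), np.float64(0.034)), (np.float64(-0.171), np.float64(-0.027), np.float64(0.034)), (np.float64(-0.166), np.float64(-0.071), np.float64(0.078))]
176 [(np.float64(-0.174), np.float64(0.035), np.float64(0.045)), (np.float64(-0.175), np.float64(-0.018), np.float64(0.035)), (np.float64(-0.175), np.float64(-0.022), np.float64(0.034)), (np.float64(-0.173), np.float64(-0.026), np.float64(0.051)), (np.float64(-0.169), np.float64(-0.071), np.float64(0.08))]
182 [(np.float64(-0.178), np.float64(0.035), np.float64(0.045)), (np.float64(-0.18), np.float64(-0.018), np.float64(0.034)), (np.float64(-0.177), np.float64(-0.022), np.float64(0.051)), (np.float64(-0.177), np.float64(-0.026), np.float64(0.054)), (np.float64(-0.172), np.float64(-0.071), np.float64(0.081))]
188 [(np.float64(-0.182), np.float64(0.035), np.float64(0.045)), (np.float64(-0.184), np.float64(-0.018), np.float64(0.034)), (np.float64(-0.181), np.float64(-0.022), np.float6
[... 3851 characters left out ...]
 np.float64(-0.003), np.float64(0.223)), (np.float64(-0.17), np.float64(-0.019), np.float64(0.214)), (np.float64(-0.17), np.float64(-0.02), np.float64(0.214)), (np.float64(-0.17), np.float64(-0.021), np.float64(0.214)), (np.float64(-0.166), np.float64(-0.037), np.float64(0.223))]
272 [(np.float64(-0.168), np.float64(-0.003), np.float64(0.222)), (np.float64(-0.171), np.float64(-0.019), np.float64(0.216)), (np.float64(-0.171), np.float64(-0.02), np.float64(0.215)), (np.float64(-0.171), np.float64(-0.021), np.float64(0.215)), (np.float64(-0.168), np.float64(-0.037), np.float64(0.223))]
2202 [-0.25416303 -0.20073976 -0.19203407]
roof 14946 [-0.19224335 -0.10680132 -0.09817784] 0.1287755236124974
```

```bash
python3 - <<'E'
from h import *
p,W=snap('wrist');d=W[...,:2]-c;x=d@ex;y=d@ey;z=W[...,2]
for r in range(218,238,1): print(r,[ (round(x[r,q]*1e3),round(y[r,q]*1e3),round(z[r,q]*1e3)) for q in (190,240,260,330) if z[r,q]==z[r,q]],p[r,200])
print(np.round(camera_info('wrist')['extrinsics'],3))
W=np.load('scene.npy');d=W[...,:2]-c;x=d@ex;y=d@ey;z=W[...,2]
m=(y>-.07)&(y<.04)&(x<-.185)&(x>-.23)
for zz in np.arange(.02,.13,.008):
    k=m&(z>=zz)&(z<zz+.008); print(round(zz,3),k.sum(),np.round(np.percentile(x[k],[5,50,95])*1e3) if k.sum() else '')
E
```

```text
218 [(-195, 35, 80), (-195, 4, 79), (-195, -8, 80), (-195, -51, 79)] [ 95 100  99]
219 [(-195, 34, 82), (-195, 4, 82), (-195, -8, 82), (-195, -51, 83)] [95 98 97]
220 [(-195, 34, 84), (-195, 4, 84), (-195, -8, 84), (-195, -51, 83)] [95 99 99]
221 [(-195, 33, 86), (-195, 3, 86), (-194, -9, 88), (-194, -50, 88)] [93 96 96]
222 [(-195, 33, 88), (-195, 3, 88), (-195, -9, 89), (-194, -50, 90)] [91 94 95]
223 [(-195, 32, 91), (-195, 3, 92), (-194, -9, 92), (-194, -49, 92)] [123 130 128]
224 [(-195, 32, 92), (-195, 3, 93), (-195, -9, 94), (-195, -49, 94)] [222 229 229]
225 [(-196, 32, 92), (-196, 3, 92), (-195, -9, 93), (-196, -49, 93)] [238 243 242]
226 [(-196, 32, 93), (-196, 3, 92), (-196, -9, 92), (-196, -49, 92)] [235 240 240]
227 [(-197, 32, 93), (-197, 3, 92), (-197, -9, 93), (-196, -49, 94)] [236 242 241]
228 [(-197, 32, 92), (-197, 3, 93), (-197, -9, 93), (-197, -49, 93)] [233 239 238]
229 [(-198, 32, 91), (-198, 3, 91), (-198, -9, 91), (-198, -49, 93)] [119 126 123]
230 [(-198, 32, 93), (-198, 3, 94), (-198, -9, 94), (-198, -49, 93)] [90 94 95]
231 [(-198, 31, 96), (-198, 2, 96), 
[... 333 characters left out ...]
198, -9, 103), (-166, -32, 205)] [17 19 19]
236 [(-165, 3, 206), (-165, -10, 206), (-198, -9, 105), (-166, -32, 206)] [19 18 23]
237 [(-166, 3, 207), (-166, -10, 207), (-198, -9, 106), (-166, -32, 206)] [21 23 22]
[[ 0.186  0.954  0.236  0.595]
 [-0.982  0.181  0.045 -0.134]
 [ 0.001 -0.241  0.971  0.291]
 [ 0.     0.     0.     1.   ]]
0.02 0 
0.028 6 [-193. -192. -189.]
0.036 20 [-193. -192. -191.]
0.044 48 [-193. -192. -186.]
0.052 48 [-193. -192. -185.]
0.06 52 [-193. -192. -188.]
0.068 51 [-193. -192. -188.]
0.076 53 [-193. -192. -189.]
0.084 69 [-196. -192. -190.]
0.092 116 [-196. -195. -192.]
0.1 54 [-197. -196. -195.]
0.108 70 [-200. -196. -195.]
0.116 158 [-204. -200. -195.]
0.124 0
```

```bash
python3 - <<'E'
from h import *
p,W=snap('wrist');d=W[...,:2]-c;x=d@ex;y=d@ey;z=W[...,2]
for r in range(238,266,1): print(r,[ (round(x[r,q]*1e3),round(y[r,q]*1e3),round(z[r,q]*1e3)) for q in (264,272,280,288,294) if z[r,q]==z[r,q]],p[r,272],p[r,280])
cv2.imwrite('pics/c4.png',cv2.resize(p[200:300,220:340],(720,600),interpolation=cv2.INTER_CUBIC)[...,::-1])
E
```

```text
238 [(-198, -12, 109), (-198, -16, 108), (-198, -20, 109), (-198, -25, 108), (-199, -28, 107)] [ 95 102  97] [92 96 96]
239 [(-198, -12, 110), (-198, -16, 110), (-198, -20, 111), (-198, -25, 111), (-198, -28, 110)] [93 97 97] [93 96 96]
240 [(-193, -13, 128), (-198, -16, 112), (-198, -20, 112), (-198, -25, 112), (-192, -27, 129)] [94 98 98] [95 98 98]
241 [(-193, -13, 130), (-198, -16, 113), (-198, -20, 114), (-198, -24, 113), (-193, -27, 130)] [ 97 101 102] [ 98 101 101]
242 [(-193, -13, 131), (-198, -16, 115), (-198, -20, 115), (-198, -24, 115), (-192, -27, 132)] [ 98 103 100] [ 97 102 101]
243 [(-193, -13, 133), (-193, -16, 130), (-194, -20, 128), (-198, -24, 116), (-192, -27, 134)] [42 44 44] [44 44 45]
244 [(-192, -13, 135), (-194, -16, 131), (-194, -20, 131), (-194, -24, 131), (-192, -27, 135)] [12 15 15] [14 13 15]
245 [(-192, -13, 136), (-194, -16, 132), (-194, -20, 132), (-194, -24, 133), (-193, -27, 136)] [13 16 16] [21 17 16]
246 [(-192, -13, 139), (-194, -16, 134), (-194, -20, 134), (-194, -24, 134), (-192, -26, 138)] [20 21 21] [17 20 21]
247 [(-192, -13, 140), (-194, -1
[... 1490 characters left out ...]
60 [(-192, -13, 155), (-194, -17, 152), (-194, -20, 150), (-194, -23, 152), (-171, -23, 209)] [10 13 12] [21 22 22]
261 [(-193, -13, 155), (-194, -17, 153), (-194, -20, 152), (-194, -23, 153), (-172, -23, 208)] [20 22 24] [15 15 15]
262 [(-193, -13, 155), (-194, -17, 153), (-194, -20, 154), (-194, -23, 153), (-172, -23, 208)] [20 18 23] [11 11 12]
263 [(-193, -13, 156), (-194, -17, 154), (-194, -20, 153), (-194, -23, 154), (-172, -23, 208)] [25 24 29] [26 28 30]
264 [(-170, -16, 214), (-170, -18, 212), (-171, -20, 212), (-170, -21, 212), (-170, -23, 213)] [34 37 39] [37 40 43]
265 [(-171, -16, 213), (-170, -18, 213), (-170, -20, 214), (-170, -21, 215), (-170, -23, 214)] [40 42 44] [40 41 44]
```

View pics/c4.png

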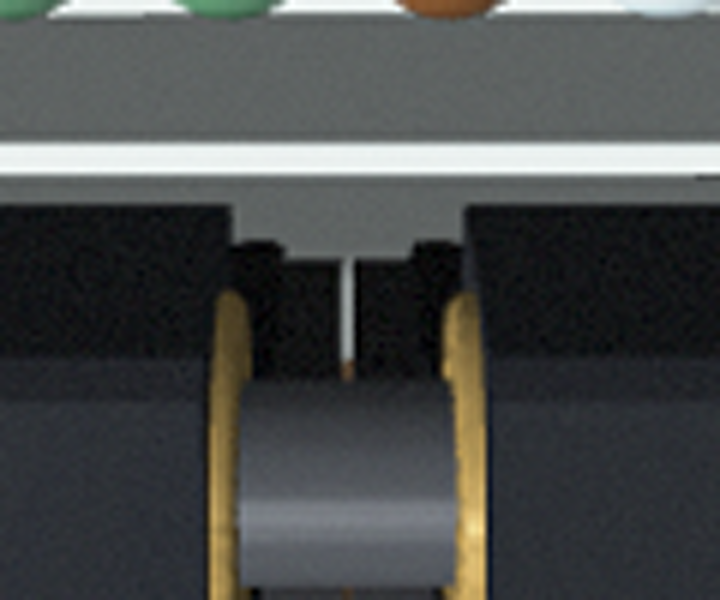

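{"api": "move_arm", "payload": {"steps": [{"travel":[-1.96,-0.38,0],"roll":0,"claw":0},{"travel":[-1.96,-0.38,0],"roll":0,"claw":0},{"travel":[0,0,0],"roll":0,"claw":0},{"travel":[0,0,0],"roll":0,"claw":0}]}}

```text
time: 4.45
ee_pos: [0.4938, -0.1541, 0.1035]
eef_rot: [[0.982, 0.186, 0.001], [0.186, -0.982, -0.0], [0.001, 0.0, -1.0]]
ft_force: [0.0, 0.5, 0.5]
grip_width: 0.0004
grasp_force: 0.0
```

```bash
python3 - <<'E'
from h import *
p,W=snap('wrist');d=W[...,:2]-c;x=d@ex;y=d@ey;z=W[...,2]
for r in range(200,266,2): print(r,[ (round(x[r,q]*1e3),round(y[r,q]*1e3),round(z[r,q]*1e3)) for q in (272,288) if z[r,q]==z[r,q]],p[r,272])
p2,W2=snap('scene');fronts()
cv2.imwrite('pics/c5.png',np.hstack([cv2.resize(p[170:290,220:340],(400,400)),cv2.resize(p2[200:300,150:250],(400,400),interpolation=cv2.INTER_CUBIC)])[...,::-1])
E
```

```text
200 [(-240, -15, -1), (-240, -28, -2)] [132  99  71]
202 [(-242, -15, -1), (-242, -28, -1)] [128  96  66]
204 [(-243, -15, -1), (-243, -28, -1)] [130 100  70]
206 [(-245, -15, -1), (-245, -28, -2)] [131  97  69]
208 [(-247, -15, -2), (-247, -28, -2)] [133 101  69]
210 [(-248, -15, -1), (-249, -28, -1)] [135 105  72]
212 [(-250, -15, -1), (-251, -28, -2)] [135 105  72]
214 [(-252, -15, 0), (-252, -28, -2)] [136 102  73]
216 [(-254, -15, 0), (-254, -28, -1)] [135 103  71]
218 [(-256, -15, -1), (-255, -28, -1)] [134 102  73]
220 [(-257, -15, -1), (-258, -28, -2)] [131  99  70]
222 [(-259, -15, -1), (-259, -28, -1)] [133 100  70]
224 [(-261, -15, -1), (-261, -28, -2)] [132  98  70]
226 [(-263, -15, -1), (-262, -28, 0)] [129  96  70]
228 [(-264, -15, -2), (-264, -28, -1)] [131  99  71]
230 [(-266, -15, -2), (-266, -28, -1)] [132  98  70]
232 [(-268, -15, -1), (-268, -28, 0)] [131  97  69]
234 [(-270, -15, -2), (-270, -28, -3)] [136 104  74]
236 [(-272, -15, -1), (-271, -28, 0)] [138 103  72]
238 [(-273, -15, 0), (-273, -28, -1)] [138 105  74]
240 [(-275, -15, -1), (-275, -28, -1)] [141 10
[... 198 characters left out ...]
 136)] [15 16 19]
250 [(-233, -17, 139), (-233, -24, 140)] [10 14 16]
252 [(-233, -17, 141), (-233, -24, 142)] [17 17 18]
254 [(-233, -17, 145), (-233, -24, 144)] [15 14 18]
256 [(-233, -17, 147), (-233, -24, 147)] [16 20 19]
258 [(-233, -17, 148), (-233, -24, 149)] [23 22 21]
260 [(-233, -17, 151), (-233, -24, 152)] [22 24 24]
262 [(-233, -17, 154), (-233, -24, 154)] [18 12 17]
264 [(-210, -18, 212), (-209, -22, 214)] [32 35 40]
scene m 60 [-0.2041 -0.1989 -0.1951]
scene p 142 [-0.1984 -0.1932 -0.1892]
side m 1 [-0.105 -0.105 -0.105]
side p 144 [-0.2007 -0.1964 -0.1916]
tcp -0.24061072612764361 -0.019269997603408848 [ 0.4943594  -0.15360881  0.10329242] [-0.8796056  -0.00549342 -0.4008553 ]
```

View pics/c5.png

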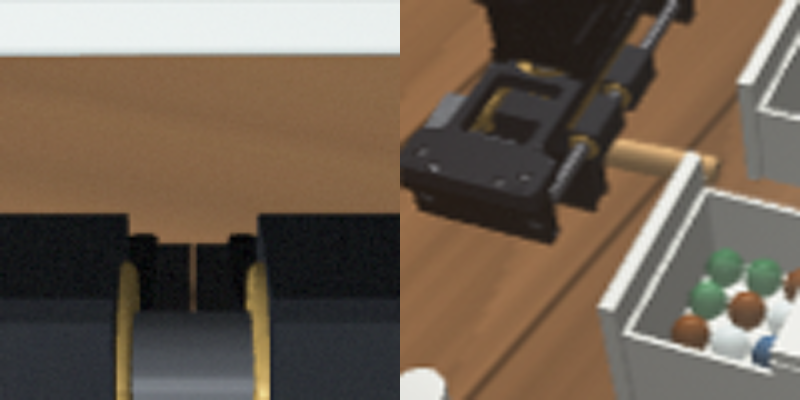

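The fingertips really end about 27 mm above the reported TCP, so they passed over the panel. I'll lower them by that much and push.

{"api": "move_arm", "payload": {"steps": [{"travel":[0,0,-1.5],"roll":0,"claw":0},{"travel":[0,0,-1.5],"roll":0,"claw":0},{"travel":[0,0,0],"roll":0,"claw":0},{"travel":[0.98,0.19,0],"roll":0,"claw":0},{"travel":[0.98,0.19,0],"roll":0,"claw":0},{"travel":[0.98,0.19,0],"roll":0,"claw":0},{"travel":[0.98,0.19,0],"roll":0,"claw":0}]}}

```text
time: 5.35
ee_pos: [0.5332, -0.1464, 0.0736]
eef_rot: [[0.982, 0.187, -0.001], [0.187, -0.982, -0.001], [-0.001, 0.0, -1.0]]
ft_force: [-3.9, -1.7, 1.8]
grip_width: 0.0004
grasp_force: 1.6
```

```bash
python3 -c "
from h import *
fronts()"
```

```text
scene m 57 [-0.1872 -0.1818 -0.1781]
scene p 114 [-0.1981 -0.1924 -0.189 ]
side m 0 
side p 141 [-0.2008 -0.1965 -0.1915]
tcp -0.19891015147509217 -0.019104811560183038 [ 0.53528342 -0.14559692  0.07366427] [ 0.28838207 -0.11826371 -0.82241591]
```

{"api": "move_arm", "payload": {"steps": [{"travel":[0.98,0.19,0],"roll":0,"claw":0},{"travel":[0.98,0.19,0],"roll":0,"claw":0},{"travel":[0.98,0.19,0],"roll":0,"claw":0},{"travel":[0.98,0.19,0],"roll":0,"claw":0},{"travel":[0.98,0.19,0],"roll":0,"claw":0},{"travel":[0.98,0.19,0],"roll":0,"claw":0},{"travel":[0.98,0.19,0],"roll":0,"claw":0},{"travel":[0.5,0.09,0],"roll":0,"claw":0}]}}

```text
time: 6.25
ee_pos: [0.6076, -0.1317, 0.0731]
eef_rot: [[0.982, 0.187, 0.001], [0.187, -0.982, 0.0], [0.001, 0.0, -1.0]]
ft_force: [-3.0, -1.2, 1.5]
grip_width: 0.0005
grasp_force: 1.4
```

{"api": "move_arm", "payload": {"steps": [{"travel":[0.2,0.04,0],"roll":0,"claw":0},{"travel":[0.2,0.04,0],"roll":0,"claw":0},{"travel":[0,0,0],"roll":0,"claw":0}]}}

```text
time: 6.55
ee_pos: [0.6106, -0.1312, 0.0731]
eef_rot: [[0.982, 0.187, 0.001], [0.187, -0.982, 0.0], [0.001, 0.0, -1.0]]
ft_force: [-0.9, -1.5, 0.3]
grip_width: 0.0007
grasp_force: 0.4
```

{"api": "move_arm", "payload": {"steps": [{"travel":[0.2,0.04,0],"roll":0,"claw":0},{"travel":[0.2,0.04,0],"roll":0,"claw":0},{"travel":[0,0,0],"roll":0,"claw":0}]}}

```text
time: 6.85
ee_pos: [0.6144, -0.1304, 0.0731]
eef_rot: [[0.982, 0.187, 0.0], [0.187, -0.982, 0.0], [0.0, 0.0, -1.0]]
ft_force: [-1.5, -0.8, 0.2]
grip_width: 0.0008
grasp_force: 0.9
```

{"api": "move_arm", "payload": {"steps": [{"travel":[0.2,0.04,0],"roll":0,"claw":0},{"travel":[0.2,0.04,0],"roll":0,"claw":0},{"travel":[0,0,0],"roll":0,"claw":0}]}}

```text
time: 7.15
ee_pos: [0.6161, -0.1301, 0.0731]
eef_rot: [[0.982, 0.187, -0.005], [0.187, -0.982, -0.001], [-0.005, -0.0, -1.0]]
ft_force: [-7.3, -1.4, 4.6]
grip_width: 0.0005
grasp_force: 3.8
```

{"api": "move_arm", "payload": {"steps": [{"travel":[0.15,0.03,0],"roll":0,"claw":0},{"travel":[0,0,0],"roll":0,"claw":0}]}}

```text
time: 7.35
ee_pos: [0.616, -0.1301, 0.0731]
eef_rot: [[0.982, 0.186, -0.008], [0.186, -0.982, -0.001], [-0.008, -0.001, -1.0]]
ft_force: [-11.7, -1.3, 8.0]
grip_width: 0.0003
grasp_force: 5.7
```

{"api": "move_arm", "payload": {"steps": [{"travel":[0.15,0.03,0],"roll":0,"claw":0},{"travel":[0,0,0],"roll":0,"claw":0}]}}

```text
time: 7.55
ee_pos: [0.6159, -0.1301, 0.0731]
eef_rot: [[0.982, 0.186, -0.011], [0.186, -0.983, -0.001], [-0.011, -0.001, -1.0]]
ft_force: [-15.3, -0.9, 10.2]
grip_width: 0.0003
grasp_force: 7.6
```

Hard stop reached. Backing off, lifting and moving to the left of the nub.

{"api": "move_arm", "payload": {"steps": [{"travel":[-1.47,-0.28,0],"roll":0,"claw":0},{"travel":[-1.96,-0.38,0],"roll":0,"claw":0},{"travel":[0,0,4],"roll":0,"claw":0},{"travel":[0,0,4],"roll":0,"claw":0},{"travel":[0,0,3],"roll":0,"claw":0},{"travel":[0,0,0],"roll":0,"claw":0},{"travel":[0,0,0],"roll":0,"claw":0}]}}

```text
time: 8.25
ee_pos: [0.5881, -0.1354, 0.1841]
eef_rot: [[0.982, 0.187, 0.003], [0.187, -0.982, -0.0], [0.003, 0.001, -1.0]]
ft_force: [-0.2, -0.1, -0.7]
grip_width: 0.0001
grasp_force: 0.0
```

```bash
python3 - <<'E'
from h import *
for n in ('scene','wrist'):
    p,W=snap(n);d=W[...,:2]-c;x=d@ex;y=d@ey;z=W[...,2]
    k=(z>.112)&(z<.1205)&(y>-.075)&(y<.035)&(x<-.09)&(x>-.2);print(n,'panel',k.sum(),np.percentile(x[k],[5,50,95]) if k.sum() else '')
    k=(z>.150)&(z<.165)&(abs(y-.06)<.05)&(abs(x+.085)<.03);print('nub',k.sum(),x[k].mean(),y[k].min(),y[k].mean(),y[k].max(),z[k].max())
    k=(z>.120)&(z<.14)&(y>-.08)&(y<.03)&(x>-.13)&(x<-.05);print('roof edge',np.percentile(x[k],[0.5,2]))
    if n=='wrist': q=p
p,W=snap('scene')
o=bot.get_obs();d=o["ee_pos"][:2]-c;print('tcp',d@ex,d@ey,o["ee_pos"],o["time"])
cv2.imwrite('pics/c6.png',np.hstack([cv2.resize(q,(400,300)),cv2.resize(p[170:350,160:400],(400,300),interpolation=cv2.INTER_CUBIC)])[...,::-1])
E
```

```text
scene panel 0 
nub 75 -0.08352847867690007 0.053945077590158874 0.06086357945648219 0.0718297175401963 0.16198018028297323
roof edge [-0.10359588 -0.10250764]
wrist panel 0 
nub 994 -0.08648061368523277 0.055485045105320735 0.06223724751846501 0.07093534195412554 0.16093765117476103
roof edge [-0.10651644 -0.10515499]
tcp -0.14696721367555662 -0.01873561388079617 [ 0.58622829 -0.13545667  0.18167506] 8.4
```

View pics/c6.png

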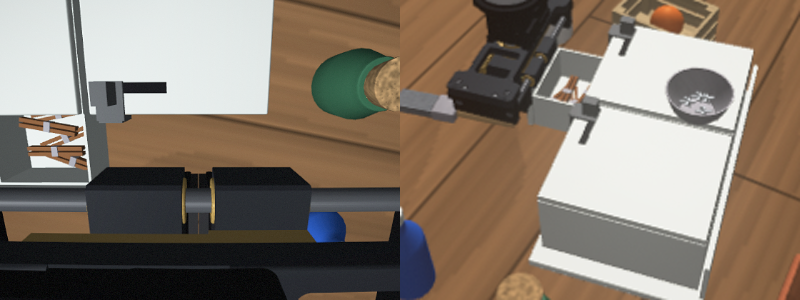

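{"api": "move_arm", "payload": {"steps": [{"travel":[0.97,3.2,0],"roll":0,"claw":0},{"travel":[0.97,3.2,0],"roll":0,"claw":0},{"travel":[0.97,3.2,0],"roll":0,"claw":0},{"travel":[0.97,3.2,0],"roll":0,"claw":0},{"travel":[0,0,-2.5],"roll":0,"claw":0},{"travel":[0,0,-2.5],"roll":0,"claw":0},{"travel":[0,0,0],"roll":0,"claw":0},{"travel":[0,0,0],"roll":0,"claw":0}]}}

```text
time: 9.2
ee_pos: [0.6253, -0.0078, 0.1323]
eef_rot: [[0.982, 0.187, -0.002], [0.187, -0.982, 0.0], [-0.002, -0.001, -1.0]]
ft_force: [0.6, 0.2, 1.0]
grip_width: 0.0003
grasp_force: 0.0
```

```bash
python3 - <<'E'
from h import *
p,W=snap('wrist');d=W[...,:2]-c;x=d@ex;y=d@ey;z=W[...,2]
o=bot.get_obs();d=o["ee_pos"][:2]-c;print('tcp',d@ex,d@ey,o["ee_pos"],o["ft_force"])
for r in range(238,258,3): print(r,[ (round(x[r,q]*1e3),round(y[r,q]*1e3),round(z[r,q]*1e3)) for q in (262,272,288,296) if z[r,q]==z[r,q]],p[r,272])
p2,W=snap('scene')
cv2.imwrite('pics/c7.png',np.hstack([cv2.resize(p,(400,300)),cv2.resize(p2[150:270,210:370],(400,300),interpolation=cv2.INTER_CUBIC)])[...,::-1])
E
```

```text
tcp -0.08374655626020795 0.09913917943472225 [ 0.62613021 -0.00778852  0.13345549] [0.05520027 0.64745622 0.47825394]
238 [(-83, 108, 131), (-84, 103, 128), (-127, 90, -3), (-126, 82, 1)] [227 232 231]
241 [(-75, 107, 160), (-85, 103, 128), (-129, 90, 0), (-75, 91, 160)] [230 235 234]
244 [(-74, 107, 165), (-77, 102, 159), (-77, 95, 159), (-75, 91, 164)] [7 7 6]
247 [(-75, 107, 168), (-76, 102, 165), (-76, 95, 164), (-75, 91, 169)] [15 15 15]
250 [(-75, 106, 172), (-76, 102, 168), (-76, 95, 168), (-49, 95, 241)] [13 13 14]
253 [(-75, 106, 176), (-76, 102, 172), (-76, 95, 172), (-49, 95, 243)] [ 9 10 12]
256 [(-75, 106, 179), (-76, 102, 176), (-76, 95, 176), (-49, 95, 246)] [20 24 22]
```

View pics/c7.png

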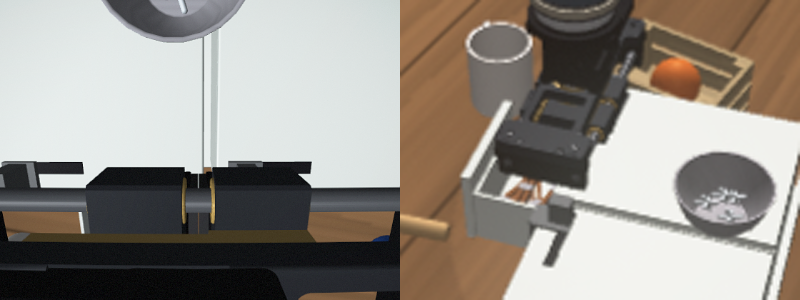

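{"api": "move_arm", "payload": {"steps": [{"travel":[0,0,-1.6],"roll":0,"claw":0},{"travel":[0,0,0],"roll":0,"claw":0},{"travel":[0.19,-0.98,0],"roll":0,"claw":0},{"travel":[0.19,-0.98,0],"roll":0,"claw":0},{"travel":[0.19,-0.98,0],"roll":0,"claw":0},{"travel":[0,0,0],"roll":0,"claw":0}]}}

```text
time: 9.9
ee_pos: [0.6323, -0.0396, 0.1179]
eef_rot: [[0.983, 0.184, 0.002], [0.184, -0.983, -0.001], [0.002, 0.001, -1.0]]
ft_force: [0.5, 0.0, 0.2]
grip_width: 0.0006
grasp_force: 0.0
```

{"api": "move_arm", "payload": {"steps": [{"travel":[0.19,-0.98,0],"roll":0,"claw":0},{"travel":[0.19,-0.98,0],"roll":0,"claw":0},{"travel":[0.05,-0.3,0],"roll":0,"claw":0},{"travel":[0,0,0],"roll":0,"claw":0}]}}

```text
time: 10.3
ee_pos: [0.6358, -0.0613, 0.117]
eef_rot: [[0.983, 0.186, 0.0], [0.186, -0.983, -0.001], [-0.0, 0.001, -1.0]]
ft_force: [0.3, -0.5, 0.2]
grip_width: 0.0003
grasp_force: 0.0
```

{"api": "move_arm", "payload": {"steps": [{"travel":[0.05,-0.3,0],"roll":0,"claw":0},{"travel":[0,0,0],"roll":0,"claw":0}]}}

```text
time: 10.5
ee_pos: [0.6359, -0.063, 0.1169]
eef_rot: [[0.982, 0.187, -0.001], [0.187, -0.982, -0.0], [-0.001, 0.0, -1.0]]
ft_force: [0.1, 0.3, 0.2]
grip_width: 0.0002
grasp_force: 0.2
```

```bash
cat > chk.py <<'E'
from h import *
for n in ('scene','side','wrist'):
    p,W=snap(n);d=W[...,:2]-c;x=d@ex;y=d@ey;z=W[...,2]
    k=(z>.137)&(z<.163)&(abs(y-.03)<.06)&(abs(x+.085)<.02)
    if k.sum(): print(n,'nub',k.sum(),x[k].mean(),np.percentile(y[k],[1,10,50,90,99]),z[k].max())
    if n=='scene': q=p
    if n=='side':s=p
cv2.imwrite('pics/c8.png',np.hstack([cv2.resize(p,(400,300)),cv2.resize(q[170:290,220:380],(400,300),interpolation=cv2.INTER_CUBIC)])[...,::-1])
cv2.imwrite('pics/c9.png',np.hstack([cv2.resize(s[110:230,200:360],(400,300)),cv2.resize(q[170:290,220:380],(400,300),interpolation=cv2.INTER_CUBIC)])[...,::-1])
o=bot.get_obs();d=o["ee_pos"][:2]-c;print('tcp',d@ex,d@ey,o["ee_pos"],o["ft_force"])
E
python3 chk.py
```

```text
scene nub 9 -0.08538721995525156 [0.01286715 0.01383507 0.01944322 0.04733889 0.04822384] 0.15131782420523776
side nub 17 -0.08536706747193008 [0.04623645 0.04936731 0.05244781 0.05469935 0.05494587] 0.15283106589502937
wrist nub 577 -0.07572286592467047 [0.03508639 0.03707316 0.04372415 0.04986958 0.05183207] 0.16293863965207042
tcp -0.08449099081815717 0.04310415216694415 [ 0.63594703 -0.06296196  0.11694692] [-0.29558883 -0.63307927  0.10986134]
```

View pics/c8.png

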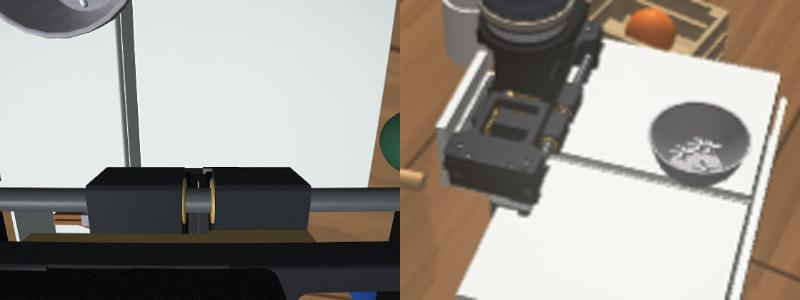

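{"api": "move_arm", "payload": {"steps": [{"travel":[0.06,-0.3,0],"roll":0,"claw":0},{"travel":[0.06,-0.3,0],"roll":0,"claw":0},{"travel":[0,0,0],"roll":0,"claw":0}]}}

```text
time: 10.95
ee_pos: [0.6372, -0.0691, 0.117]
eef_rot: [[0.982, 0.187, -0.0], [0.187, -0.982, -0.0], [-0.001, 0.0, -1.0]]
ft_force: [-1.9, 0.3, -0.2]
grip_width: 0.0003
grasp_force: 0.5
```

{"api": "move_arm", "payload": {"steps": [{"travel":[0.04,-0.2,0],"roll":0,"claw":0},{"travel":[0,0,0],"roll":0,"claw":0}]}}

```text
time: 11.15
ee_pos: [0.6373, -0.0698, 0.117]
eef_rot: [[0.982, 0.187, -0.001], [0.187, -0.982, 0.001], [-0.001, -0.001, -1.0]]
ft_force: [-1.6, 4.4, 0.3]
grip_width: 0.0003
grasp_force: 1.9
```

{"api": "move_arm", "payload": {"steps": [{"travel":[0.04,-0.2,0],"roll":0,"claw":0},{"travel":[0,0,0],"roll":0,"claw":0}]}}

```text
time: 11.35
ee_pos: [0.6373, -0.0698, 0.1171]
eef_rot: [[0.982, 0.189, -0.002], [0.189, -0.982, 0.003], [-0.001, -0.004, -1.0]]
ft_force: [-2.7, 5.7, 2.0]
grip_width: 0.0004
grasp_force: 3.5
```

Stopped hard; one firmer nudge, then retreat and check.

{"api": "move_arm", "payload": {"steps": [{"travel":[0.06,-0.3,0],"roll":0,"claw":0},{"travel":[0,0,0],"roll":0,"claw":0},{"travel":[0,0,0],"roll":0,"claw":0}]}}

```text
time: 11.65
ee_pos: [0.6373, -0.0697, 0.1171]
eef_rot: [[0.982, 0.19, -0.003], [0.19, -0.982, 0.007], [-0.002, -0.007, -1.0]]
ft_force: [-5.1, 11.1, 1.9]
grip_width: 0.0006
grasp_force: 5.6
```

{"api": "move_arm", "payload": {"steps": [{"travel":[-0.38,2,0],"roll":0,"claw":0},{"travel":[0,0,4],"roll":0,"claw":0},{"travel":[0,0,4],"roll":0,"claw":0},{"travel":[-4,-1,2],"roll":0,"claw":0},{"travel":[-4,-1,2],"roll":0,"claw":0},{"travel":[-4,-1,0],"roll":0,"claw":0},{"travel":[0,0,0],"roll":0,"claw":0},{"travel":[0,0,0],"roll":0,"claw":0}]}}

```text
time: 12.45
ee_pos: [0.5153, -0.0872, 0.238]
eef_rot: [[0.983, 0.185, 0.003], [0.185, -0.983, -0.002], [0.002, 0.003, -1.0]]
ft_force: [0.2, -0.2, -0.6]
grip_width: 0.0005
grasp_force: 0.0
```

```bash
python3 chk.py; python3 -c "
from h import *
fronts()"
```

```text
scene nub 122 -0.08324697154421398 [0.01070554 0.01200611 0.01418843 0.02394481 0.02617904] 0.16163329589228848
side nub 82 -0.08663017764174724 [0.01163126 0.01706109 0.02448255 0.02903735 0.03221189] 0.16269432327647781
wrist nub 766 -0.0880281837952278 [0.01342031 0.01479478 0.02072446 0.02678875 0.02724013] 0.1611061874849229
tcp -0.2062453666571625 0.043319507894499426 [ 0.51632867 -0.08566931  0.2371968 ] [ 1.01479178 -0.34602921  0.89670197]
scene m 0 
scene p 136 [-0.1986 -0.193  -0.1895]
side m 5 [-0.106  -0.1055 -0.1047]
side p 140 [-0.2008 -0.1961 -0.1917]
tcp -0.20650839871403218 0.04364846646447149 [ 0.51600842 -0.08539574  0.23684976] [ 0.31192523  0.23344165 -0.99447074]
```

View pics/c9.png

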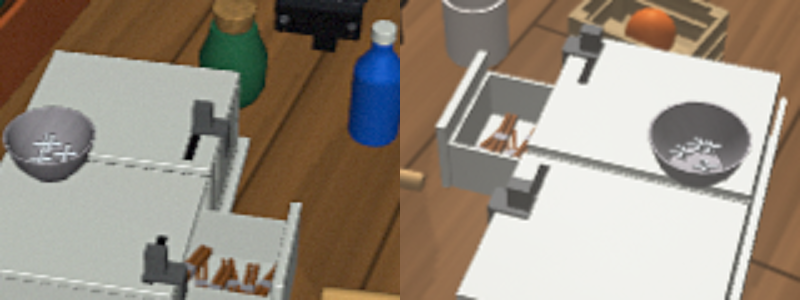

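The nub is at y ≈ 20 mm (bolted), the drawer is shut and the peg drawer hasn't moved. Handing in.

```bash
python3 -c "
from h import *
print(job.sign_off())"
```

```text
the job is handed in; nothing more can be done
None
```

The marble drawer is pushed shut against its stop and its bolt slid across to its stop; the peg drawer measured as unmoved and I saw nothing else shift. The job is handed in, and no verdict was returned.

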